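# Refit and lock the top roller of a pasta sheeter

## Task

Refit the loose steel roller on the pasta sheeter: lift it off its white drying rest and lay it level in the sheeter's two V-notches, and let go of it. Then put the T-handled key over the bar-shaped captive screw head beside the notch and turn it clockwise as far as it goes, so that its tongue lies across the roller's journal; turn the screw only with the key, never with the gripper itself. Finally stand the key upright on the bare counter, and leave the jar and the squeeze bottle where they are.

Things in the scene. Friction and masses are not known exactly. Their poses are not given: they have to be found in the camera images.
- sheeter: Fixed white and aluminium pasta sheeter. Origin on the counter below the seated roller's axis, midway between the notches; y axis along the roller, x away from the robot (yaw -0.3 to 0.3 rad). White base 210 x 240 mm, top 30 mm up. V-notches at y = +-70 mm. A fixed drive roller under the seat, top at 46 mm. White housing from x = 110 to 200 mm, 75 mm high.
- seat (a point): Where the roller's centre must come: on the sheeter's axes, midway between the two V-notches (90 degree V, 14 mm thick, mouth about 40 mm wide, tops 84 mm above the counter), 75 mm above the counter.
- roller: Loose plain steel roller, 0.45 kg. Origin at its centre, y axis along its length. Middle 40 mm diameter, 110 mm long; at each end a journal 16 mm diameter, 35 mm long (180 mm overall). Starts on the rest, axis 45 mm above the counter. Either way round will do. The middle fits between the notches with 8 mm to spare at each end.
- rest: Fixed white plastic drying rest, origin under its centre on the counter, y axis along the roller; base 70 x 170 x 8 mm with V-notches at y = +-70 mm, tops at 54 mm.
- keeper (a joint): The captive screw: vertical axis at x = -60, y = +70 mm in the sheeter's frame. Value in rad: 0 = open, grows clockwise seen from above, 1.3 = hard stop, locked (tongue along the sheeter's +x, across the journal). Starts at 0 to 0.25. Needs about 0.2 N m. Direction of tongue and bar in the sheeter's frame: 1.3 minus the value, counter-clockwise from +x.
- screw_head (a point): Top centre of the screw's bar-shaped head, on its axis, 111 mm above the counter; x along bar and tongue, z up, turns with the screw. The bar is 36 mm long (x), 9 mm thick (y), 16 mm high, on a flat disc of 56 mm diameter whose top is 95 mm up. The tongue (16 mm wide, 8 mm thick, top at 95 mm) reaches 78 mm from the axis along +x.
- key: Loose T-handled key, 118 mm tall, 0.25 kg, standing on its foot. Origin under the foot's centre, z up. Foot: two dark steel jaws 44 mm long (x), 43 mm wide over both (y), between them a slot along x, 15 mm wide, 20 mm deep, open at both ends. Over the screw head the jaws straddle the bar and stand on the disc. A half turn makes no difference. It may have changed places with the jar.
- key_handle (a point): Centre of the key's black handle, 100 mm above its underside, same axes as the key: a bar 60 mm long (x), 16 mm thick (y), 36 mm high (82 to 118 mm up). Below it a stem of 14 mm diameter down to a disc of 54 mm diameter (20 to 32 mm up).
- jar: Bystander: glass jar with steel lid, 58 mm diameter, 85 mm high, origin under its centre. Leave alone.
- sauce: Bystander: white squeeze bottle, 54 mm diameter, 150 mm high, origin under its centre. Leave alone.

How it is judged:
By the outcome, as a careful person would: the job done as asked, in the order asked, and still so for the second after the job is handed in, with the robot touching nothing.
It also fails if it takes over 61 s, if anything falls off the work surface, if the arm or the gripper's body presses on something with over 40 N, if the wrist force passes 120 N, or if a joint passes its speed limit or range.

## Robot

A 6-joint arm with a two-finger parallel gripper is mounted at the origin on the work surface. World frame = base frame: x ahead of the robot, y to its left, z up, the work surface at z = 0. Lengths are in mm, angles in rad, forces in N, time in s.
With the tool pointing down it reaches from about 275 to 1000 mm from the base axis. Payload 8.4 kg.
Tool frame: the origin (TCP) lies midway between the tips of the shut fingers; the grasp point (between the pads) lies 19 mm behind it; z points along the fingers, y is the line along which they close (so a half turn about z gives the same grasp; the last joint's range is limited). The gripper opens to 85 mm and grips with 20 to 120 N. Pads are 22 mm wide; open, the fingers measure 114 mm over their backs; the gripper's body (76 mm by 85 mm) begins 54 mm behind the grasp point. The pads swing forward as they close: fully open they stand 13 mm farther back than shut.
Start: joints at [-1.239, 0.353, 1.633, -0, 1.155, -0.002], TCP at [204.771, -590.506, 231.281] pointing down, gripper open.
Joint ranges: [-2.63, 2.63], [-0.92, 2.1], [0.06, 2.66], [-1.3, 4.44], [0, 2.69], [-3.02, 3.02]. Speed limits (rad/s): [2.22, 2.22, 2.79, 3.14, 3.14, 3.14].

## Interface

Orientations are given as [roll, pitch, yaw] about the fixed x, y, z axes, in that order (R = Rz(yaw) Ry(pitch) Rx(roll)).
In Python, from rig import monitor, imaging, r gives the robot as it stands.
- The arm moves only by the tool drive_tool, never from a script. Its argument "plan" is a list of rows, each an object of numbers: "x", "y", "z": the shift along the tool's x, y, z in units of 50 mm (1.0 is 50 mm); "ax", "ay", "az": the turn, a rotation vector about the tool's x, y, z in units of 6 degrees (1.0 is 6 degrees); "hand": the finger opening in mm, from 0 to 85.4. In form: [{"x": .., "y": .., "z": .., "ax": .., "ay": .., "az": .., "hand": ..}, ...]. A call has 1 to 8 rows; each row is the pose to reach, as a shift and turn from the pose commanded when the call began, along the tool's axes at that moment; what a row does not reach only later rows make up. A row lasts 1/10 s, in which the tool goes at most 50 mm and 8.59 degrees, less where a joint would pass 70% of its speed; a pose out of reach is approached as far as the arm can. A call with a gripper value outside its range is refused whole. The fingers move at their own pace and stop on an object; "grip_force" is the grip in N (left out, the last holds). Time passes only in rows, so rows that repeat a pose let the fingers close. It gives the time, the measured TCP pose, the force, the opening and the grip force at its end, in the units of the state.
- monitor.sense(): the state, without advancing time (a new reading comes with each control period).
- imaging.grab_frame(name): name is "side" or "top"; returns the picture (400x640x3 uint8, red, green, blue); there is no depth.
- imaging.camera_info(name): a dict with "mtx" (3x3 intrinsics, pixels), "R" (3x3) and "t" (3): a world point X has camera coordinates R X + t. Camera axes: x right, y down, z forward; pixel columns grow to the right and rows downward; lengths in mm; the calibration is good to about 2 mm. A picture is of the moment at which its call begins. camera_info takes no time and is no camera call.
- r.sign_off(): hands the job in; it is judged then, once.
The state is a dict: "clock": time; "qpos": joint angles; "qvel": joint speeds; "joint_efforts": joint torques, N m; "eef_pos": TCP position; "tcp_rot": TCP orientation; "contact_force": force on the tool from outside, world axes, zero at the start; "wrist_torque": the same for the moment, N m; "opening": opening from 0.0 (shut) to 1.0 (fully open); "grasp_force": force on a finger pad.
Only numpy, scipy, OpenCV 4.12 (cv2) and the standard library are available. Lean on these libraries where they do the work, as an engineer would, in place of code of your own. Each camera call takes 0.05 s, during which the arm holds its last target. There are 200 camera calls.

## Working session

There is one attempt and no reset: what is moved stays moved. The work goes in short steps, Python scripts to look and compute and a tool call to move; the robot and the scene stay as the last step left them, time stands still between calls to the robot, and variables do not carry over. Pictures are saved under pics/ and viewed, at most 10 in all, crops included, and the job is handed in when it is done.

Besides the shell and the picture viewer there is one more tool, called after "Request:" by a JSON object that holds its "op" and its "data", one argument or row to a line. drive_tool: Moves the arm, as the interface text tells. Its arguments: {"type":"object","properties":{"plan":{"type":"array","items":{"type":"object","properties":{"x":{"type":"number"},"y":{"type":"number"},"z":{"type":"number"},"ax":{"type":"number"},"ay":{"type":"number"},"az":{"type":"number"},"hand":{"type":"number"}}}},"grip_force":{"type":"number"}},"required":["plan"]}

```bash
ls; mkdir -p pics
python3 - <<'E'
from rig import monitor, imaging, r
import cv2
for n in("top","side"):
    f=imaging.grab_frame(n); cv2.imwrite(f"pics/{n}0.png",f[:,:,::-1])
    c=imaging.camera_info(n); print(n,c)
s=monitor.sense(); print(s)
E
```

```text
pics
top {'mtx': array([[453.99156177,   0.        , 322.51847986],
       [  0.        , 453.99156177, 195.27417987],
       [  0.        ,   0.        ,   1.        ]]), 'R': array([[-0.02874069, -0.99944503,  0.01684035],
       [-0.98271647,  0.02516943, -0.18339801],
       [ 0.18287237, -0.02182028, -0.98289449]]), 't': array([  70.20293078,  600.26994734, 1087.52747661])}
side {'mtx': array([[401.16342864,   0.        , 316.70198466],
       [  0.        , 401.16342864, 201.54270947],
       [  0.        ,   0.        ,   1.        ]]), 'R': array([[-0.82338796, -0.56714295, -0.01952298],
       [-0.33827341,  0.51815248, -0.78555019],
       [ 0.45563514, -0.64020846, -0.61848989]]), 't': array([537.52594922, 233.26593462, 677.18403176])}
{'clock': 0.1, 'qpos': array([-1.23941710e+00,  3.53607224e-01,  1.63406640e+00, -6.85420308e-06,
        1.15520824e+00, -2.39559397e-03]), 'qvel': array([-8.06790561e-06, -1.99283785e-03, -1.89551306e-03, -9.75900998e-05,
       -1.02698224e-03,  9.71185655e-04]), 'joint_efforts': array([-1.79255130e-04, -6.06358981e+01, -3.42819500e+01, -5.35158665e-05,
        3.86592495e-03, -4.29864272e-06]), 'eef_pos': array([ 204.61612126, -590.0952479 ,  230.61622327]), 'tcp_rot': array([-3.14030344e+00,  3.17877380e-06,  3.33777597e-01]), 'contact_force': array([ 0.08367362, -0.26276312, -0.50113388]), 'wrist_torque': array([ 0.03515457, -0.0251054 , -0.01001551]), 'grasp_force': 0.0, 'opening': 0.9969089573217643}
```

View pics/top0.png

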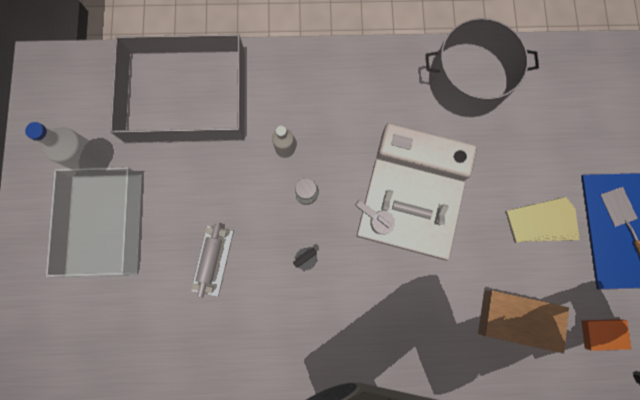

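View pics/side0.png

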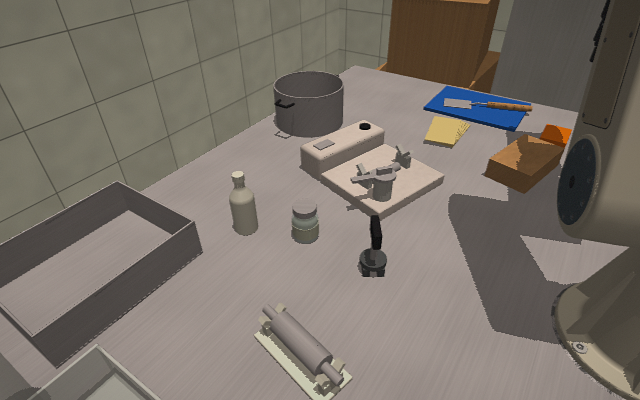

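The top view shows the roller on its rest at (210,260), the key at (306,256), the jar at (306,190), the bottle at (283,137), and the sheeter around (415,195) with the screw at (383,222). The side view agrees: key (374,250), jar (305,222), roller (302,345). I'll zoom in for precise pixels.

```bash
cat > h.py <<'E'
import numpy as np, cv2
from rig import monitor, imaging, r
C={n:imaging.camera_info(n) for n in("top","side")}
def ray(n,p):
    c=C[n]; d=c["R"].T@np.linalg.solve(c["mtx"],[p[0],p[1],1.]); return -c["R"].T@c["t"],d
def onz(n,p,z):
    o,d=ray(n,p); return o+d*(z-o[2])/d[2]
def proj(n,X):
    c=C[n]; q=c["mtx"]@(c["R"]@np.asarray(X,float)+c["t"]); return q[:2]/q[2]
def tri(pt,ps):
    a,u=ray("top",pt); b,v=ray("side",ps)
    s=np.linalg.lstsq(np.c_[u,-v],b-a,rcond=None)[0]
    return (a+u*s[0]+b+v*s[1])/2, np.linalg.norm(a+u*s[0]-b-v*s[1])
def crop(n,f,x0,y0,x1,y1,k,out):
    im=cv2.resize(f[y0:y1,x0:x1,::-1],None,fx=k,fy=k,interpolation=cv2.INTER_CUBIC)
    for x in range((x0//10+1)*10,x1,10):
        cv2.putText(im,str(x),(int((x-x0+.5)*k)-8,8),0,.3,(0,255,255),1); cv2.line(im,(int((x-x0+.5)*k),10),(int((x-x0+.5)*k),14),(0,255,255),1)
    for y in range((y0//10+1)*10,y1,10):
        cv2.putText(im,str(y),(0,int((y-y0+.5)*k)+3),0,.3,(0,255,255),1); cv2.line(im,(20,int((y-y0+.5)*k)),(24,int((y-y0+.5)*k)),(0,255,255),1)
    cv2.imwrite(out,im)
E
python3 - <<'E'
import cv2,numpy as np
from h import *
t=cv2.imread("pics/top0.png")[:,:,::-1]; s=cv2.imread("pics/side0.png")[:,:,::-1]
crop("top",t,350,115,485,265,4,"pics/a.png")
A=cv2.imread("pics/a.png")
crop("top",t,185,215,240,305,6,"pics/b.png");crop("top",t,285,165,330,275,5,"pics/c.png")
b=cv2.imread("pics/b.png");c=cv2.imread("pics/c.png")
h=max(b.shape[0],c.shape[0]);P=lambda i:cv2.copyMakeBorder(i,0,h-i.shape[0],0,0,0)
cv2.imwrite("pics/bc.png",np.hstack([P(b),P(c)])); print(A.shape,h)
# sheeter mask
hsv=cv2.cvtColor(t,cv2.COLOR_RGB2HSV)
for p in [(430,230),(370,232),(440,160),(330,220),(306,256),(208,260),(225,270),(383,222)]: print(p,t[p[1],p[0]])
E
```

```text
(600, 540, 3) 550
(430, 230) [188 187 180]
(370, 232) [189 190 187]
(440, 160) [188 187 179]
(330, 220) [146 137 137]
(306, 256) [64 59 60]
(208, 260) [173 163 163]
(225, 270) [137 129 128]
(383, 222) [157 150 150]
```

View pics/a.png

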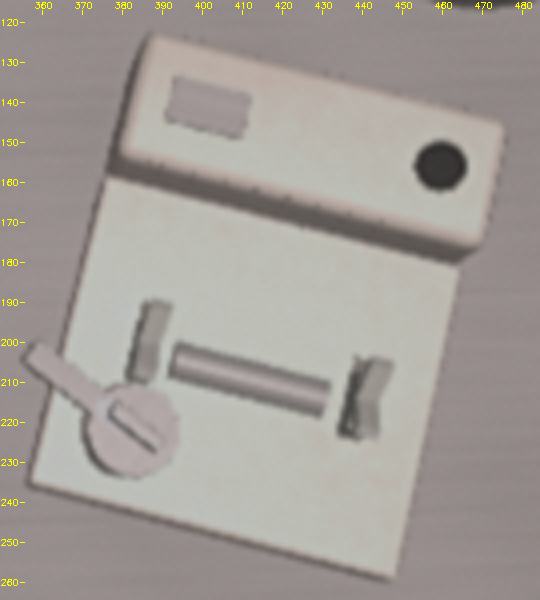

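View pics/bc.png

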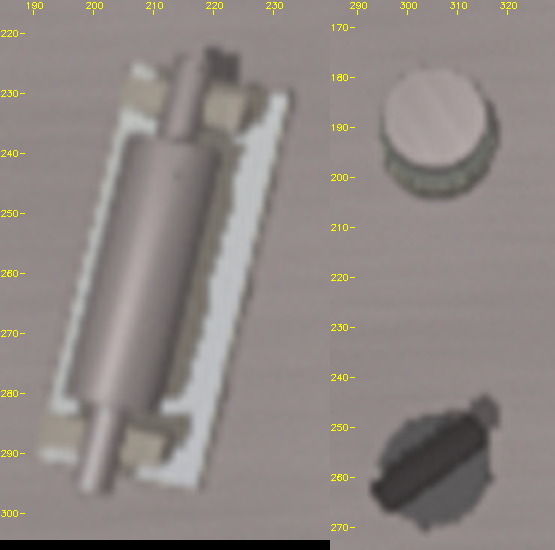

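The sheeter crop shows the base's near corners at (357,235) and (447,259), the screw disc at (381.5,221), the bar from (377.5,215.5) to (388,226.5), and the V-notches at (387,200) and (441,213). The second crop shows the roller's journal ends at (216.5,224.5) and (200,296.5), and the key handle from (294,264) to (314,250).

Run:
```python
import cv2,numpy as np
from h import *
np.set_printoptions(precision=1,suppress=True)
t=cv2.imread("pics/top0.png")[:,:,::-1]; s=cv2.imread("pics/side0.png")[:,:,::-1]
# base corners
P=[onz("top",p,30)[:2] for p in[(356.8,235.5),(447.3,259.3)]]
Q=[onz("top",p,30)[:2] for p in[(375.5,159.5),(464,181)]]
print("base near",P,np.linalg.norm(P[0]-P[1]),"far",Q,np.linalg.norm(Q[0]-Q[1]))
d=P[0]-P[1]; print("yaw near",np.arctan2(-d[0],d[1])); 
# whole white mask
hsv=cv2.cvtColor(t,cv2.COLOR_RGB2HSV)
D=[onz("top",p,46) for p in[(393,204),(431.3,214)]]; print("drive roller",D, (D[0]+D[1])/2, np.arctan2(*(-(D[0]-D[1])[:2]*[1,-1])))
H=[onz("top",p,111) for p in[(377.5,215.5),(388,226.7)]]; print("bar",H,np.linalg.norm(H[0]-H[1]),(H[0]+H[1])/2,np.arctan2(*(H[0]-H[1])[1::-1]))
print("disc",onz("top",(382.2,220.8),95))
R=[onz("top",p,45) for p in[(216.5,224.5),(200,296.7)]]; print("roller",R,np.linalg.norm(R[0]-R[1]),(R[0]+R[1])/2)
M=[onz("top",p,45) for p in[(205.5,237.5),(220,240),(196,280),(211,283)]]; print("mid",M,np.mean(M,0))
g=t.max(2); m=np.zeros_like(g); m[240:275,285:325]=(g[240:275,285:325]<80)
n,l,st,ce=cv2.connectedComponentsWithStats(m); print(st,ce)
i=1+st[1:,4].argmax(); pts=np.argwhere(l==i)[:,::-1].astype(np.float32)
b=cv2.boxPoints(cv2.minAreaRect(pts)); print("handle box px",b); W=np.array([onz("top",p,118)[:2] for p in b]); print(W,W.mean(0),[np.linalg.norm(W[i]-W[i-1]) for i in range(4)])
print("jar lid",onz("top",(305.5,188),85),"cams",[-c["R"].T@c["t"] for c in C.values()])
crop("side",s,315,115,450,215,5.5,"pics/d1.png");crop("side",s,245,210,395,400,4,"pics/e.png")
```

```text
base near [array([500.7, -30.6]), array([ 434.6, -256.1])] 235.04365992902376 far [array([698.2, -88. ]), array([ 634.9, -315.8])] 236.3932405180879
yaw near -0.2851176559977419
drive roller [array([ 576.6, -124.3,   46. ]), array([ 548.5, -219.8,   46. ])] [ 562.5 -172.1   46. ] -0.28602804441002094
bar [array([539.3, -74.1, 111. ]), array([511.9, -97.6, 111. ])] 36.08796003961056 [525.6 -85.9 111. ] 0.7101134598240328
disc [528.4 -87.1  95. ]
roller [array([536.3, 320.6,  45. ]), array([361.2, 358. ,  45. ])] 179.1044275310417 [448.8 339.3  45. ]
mid [array([504.6, 347.4,  45. ]), array([497.4, 311.4,  45. ]), array([401.3, 368.6,  45. ]), array([393.1, 332. ,  45. ])] [449.1 339.9  45. ]
[[     0      0    640    400 255781]
 [   294    248     22     19    219]] [[319.5 199.5]
 [304.6 256.8]]
handle box px [[291.4 260.5]
 [311.8 245.1]
 [317.6 252.8]
 [297.1 268.2]]
[[438.9 131.6]
 [472.9  83.5]
 [454.8  70.6]
 [421.  118.7]] [446.9 101.1] [np.float64(22.104039590889123), np.float64(58.984724127966835), np.float64(22.25578604045994), np.float64(58.81729786911682)]
jar lid [615.6  95.8  85. ] cams [array([ 393. ,   78.8, 1177.8]), array([213. , 617.5, 612.6])]
```

View pics/d1.png

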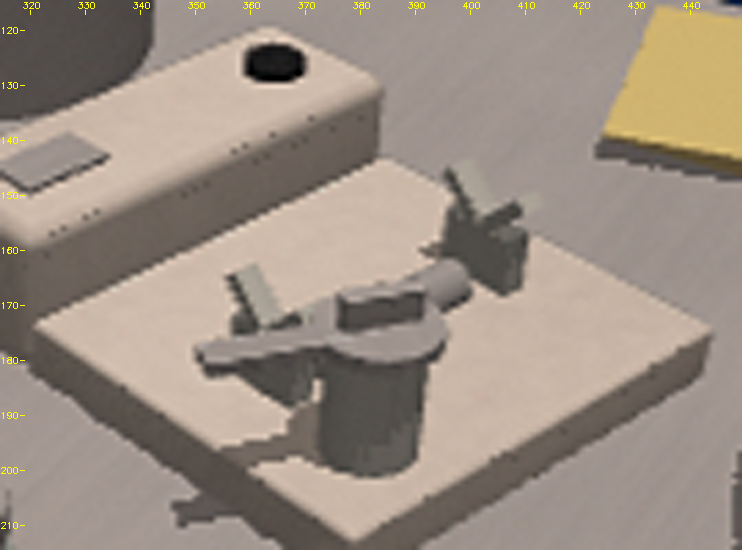

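View pics/e.png

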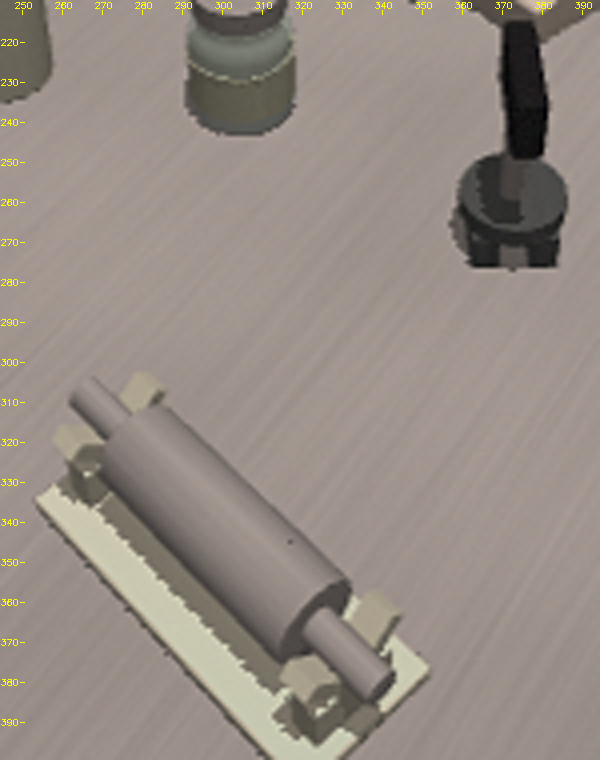

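The side crops show the screw bar's top centred near (384.5,169), the key handle spanning (371–382, 215–250) with its disc at (374,260), and the roller's journal ends near (267,307) and (387.5,381) in side pixels. I'll cross-check these against the top-view positions.

Run:
```python
import cv2,numpy as np
from h import *
np.set_printoptions(precision=1,suppress=True)
print("screw",proj("side",(525.4,-86.9,111)),"seat notch +70 top",proj("side",(563.3+19.7,-171+67.2,84)))
print("roller ends",proj("side",(536.3,320.6,45)),proj("side",(361.2,358,45)),"mid",proj("side",(449,339.6,45)))
print("tri roller ends",tri((216.5,224.5),(264.5+1,307)),tri((200,296.7),(341,381)))
tip=onz("top",(357.5,202.7),95); print("tongue tip",tip, np.arctan2(tip[1]+86.9,tip[0]-525.4), np.hypot(tip[1]+86.9,tip[0]-525.4))
for k in[(447,101),(445,101),(443,101)]:
  print(k,[proj("side",(*k,z)) for z in(118,82,32,0)],[proj("top",(*k,z)) for z in(118,82,32,0)])
print("disc",onz("top",(305.7,258.6),30))
s=cv2.imread("pics/side0.png")[:,:,::-1]; t=cv2.imread("pics/top0.png")[:,:,::-1]
m=(s.max(2)<40).astype(np.uint8); m[:, :360]=0;m[:,395:]=0;m[:205]=0;m[256:]=0
p=np.argwhere(m)[:,::-1]; print("side handle",p.min(0),p.max(0),p.mean(0),cv2.boxPoints(cv2.minAreaRect(p.astype(np.float32))))
print(t[244:272:2,290:320:2].max(2))
```

```text
screw [384.2 167.5] seat notch +70 top [364.8 166.5]
roller ends [266.1 308. ] [341.5 380.8] mid [300.5 341.5]
tri roller ends (array([536.6, 320.5,  47.1]), np.float64(1.3532458511406353)) (array([361.5, 358.3,  44.4]), np.float64(0.7103656762932976))
tongue tip [574.  -29.5  95. ] 0.8682415058320591 75.27214629634605
(447, 101) [array([376., 224.]), array([374.7, 238.2]), array([372.9, 256.6]), array([371.8, 267.6])] [array([304.5, 256.6]), array([304.9, 257.3]), array([305.3, 258.3]), array([305.6, 258.9])]
(445, 101) [array([377. , 224.4]), array([375.6, 238.6]), array([373.8, 257. ]), array([372.7, 268. ])] [array([304.6, 257.4]), array([304.9, 258.2]), array([305.3, 259.1]), array([305.6, 259.7])]
(443, 101) [array([377.9, 224.8]), array([376.5, 239. ]), array([374.7, 257.4]), array([373.6, 268.4])] [array([304.6, 258.3]), array([304.9, 259. ]), array([305.3, 259.9]), array([305.6, 260.5])]
disc [446.3 100.1  30. ]
side handle [371 216] [381 249] [375.6 232.6] [[371. 216.]
 [381. 216.]
 [381. 249.]
 [371. 249.]]
[[144 144 145 143 143 143 142 144 143 145 144 143 125 106 143]
 [144 145 146 145 146 148 148 146 148 137 135 129  89  90 110]
 [146 145 146 146 147 135 127  97  93  78  81  60  76  92 103]
 [145 146 146 147 136  91  88  90  73  61  56  59  60  88 122]
 [145 146 147 136  93  89  89  70  59  58  60  63  63  89 153]
 [145 145 146 106  89  81  65  56  60  62  63  61  57  95 151]
 [146 146 134  88  79  57  58  63  64  64  61  60  86 103 150]
 [147 147 128  68  56  60  62  64  64  59  74  90  92  97 150]
 [148 146 125  58  62  64  64  61  59  81  92  91  93  80 141]
 [145 139  55  63  65  64  58  68  88  92  92  92  88 123 149]
 [146 145  79  63  62  57  75  92  91  92  93  91  97 147 148]
 [147 150 136  69  65  86  92  92  93  91  91  93 137 148 147]
 [150 148 149 142 140 110  95  92  91  91  99 139 147 146 145]
 [147 147 147 147 147 148 125  97 130 139 144 147 146 146 145]]
```

Run:
```python
import cv2,numpy as np
from h import *
np.set_printoptions(precision=1,suppress=True)
for a in(.7,.75,.8,.85,.9,.95):
  u=np.array([np.cos(a),np.sin(a),0]); c=np.array([525.4,-86.9,95])
  print(a,proj("top",c+78*u),proj("side",c+78*u),"bar",[proj(n,c+[0,0,16]+k*18*u) for n in("top","side") for k in(-1,1)])
print(onz("side",(351,178),95))
t=cv2.imread("pics/top0.png").astype(int).max(2)
print(t[196:236,352:398:1][::1,::2])
```

```text
0.7 [360.3 198.1] [349.7 175.8] bar [array([388.4, 226.8]), array([378. , 215.5]), array([392.1, 166.9]), array([376.3, 168.1])]
0.75 [359.1 199.2] [350.  176.8] bar [array([388.6, 226.6]), array([377.7, 215.8]), array([392. , 166.7]), array([376.4, 168.3])]
0.8 [358.  200.4] [350.4 177.8] bar [array([388.9, 226.3]), array([377.5, 216.1]), array([391.8, 166.5]), array([376.5, 168.5])]
0.85 [357.  201.6] [350.9 178.7] bar [array([389.1, 226. ]), array([377.2, 216.4]), array([391.7, 166.3]), array([376.7, 168.7])]
0.9 [356.  202.8] [351.5 179.7] bar [array([389.4, 225.7]), array([377. , 216.7]), array([391.5, 166.1]), array([376.8, 168.9])]
0.95 [355.1 204.1] [352.2 180.6] bar [array([389.6, 225.4]), array([376.8, 217. ]), array([391.3, 165.9]), array([377. , 169.1])]
[578.2 -30.8  95. ]
[[151 152 152 151 152 152 153 117 187 191 190 190 190 191 190 192 111 143
  155 153 186 191 191]
 [151 152 150 152 151 150 151 121 189 191 190 190 190 189 190 190 104 147
  155 155 188 192 192]
 [152 150 151 150 150 152 149 135 190 190 189 189 190 191 190 187 106 153
  154 160 191 191 193]
 [153 152 15
[... 2877 characters left out ...]
153 180 179 189 190]
 [149 149 150 122 188 190 189 190 190 192 120 123 180 180 180 182 178 179
  177 181 175 192 190]
 [148 147 145 134 189 189 190 189 189 192 153  95 162 182 182 182 177 180
  181 179 173 192 190]
 [148 150 140 149 191 189 189 189 190 191 182 111 125 173 182 180 178 180
  180 178 185 191 190]
 [151 151 141 162 191 189 190 190 189 190 192 153 105 140 173 176 179 173
  176 184 190 190 190]
 [150 152 137 172 192 189 190 189 189 189 191 185 142 127 151 166 169 167
  175 189 191 190 190]
 [150 151 128 176 190 190 191 190 190 189 190 191 184 168 157 167 157 183
  187 191 190 190 189]
 [150 150 120 156 178 185 190 190 190 190 190 191 191 189 185 186 183 191
  191 190 190 190 189]]
```

```bash
cat > to.py <<'E'
import sys,numpy as np
from scipy.spatial.transform import Rotation as Ro
from rig import monitor
s=monitor.sense(); R=Ro.from_euler("xyz",s["tcp_rot"])
a=list(map(float,sys.argv[1:5])); T=Ro.from_euler("xyz",[np.pi,0,a[3]])
d=R.inv().apply(np.array(a[:3])-s["eef_pos"])/50; v=np.degrees((R.inv()*T).as_rotvec())/6
print("t",round(s["clock"],2),"pos",s["eef_pos"].round(1),"rpy",s["tcp_rot"].round(3),"q",s["qpos"].round(2),"F",s["contact_force"].round(1),"M",s["wrist_torque"].round(2),"open",round(s["opening"]*85.4,1),"grip",round(s["grasp_force"],1))
print("d",d.round(3),"a",v.round(3))
E
python3 to.py 449 339.6 200 2.93
```

```text
t 0.1 pos [ 204.6 -590.1  230.6] rpy [-3.14   0.     0.334] q [-1.24  0.35  1.63 -0.    1.16 -0.  ] F [ 0.1 -0.3 -0.5] M [ 0.04 -0.03 -0.01] open 85.1 grip 0.0
d [ 10.71  -15.966   0.633] a [-5.0000e-03 -1.6000e-02 -2.4792e+01]
```

Request:
{"op": "drive_tool", "data": {
  "plan": [
    {"x": 10.7,"y": -15.97,"z": 0.6,"az": -24.8,"hand": 85},
    {"x": 10.7,"y": -15.97,"z": 0.6,"az": -24.8,"hand": 85},
    {"x": 10.7,"y": -15.97,"z": 0.6,"az": -24.8,"hand": 85},
    {"x": 10.7,"y": -15.97,"z": 0.6,"az": -24.8,"hand": 85},
    {"x": 10.7,"y": -15.97,"z": 0.6,"az": -24.8,"hand": 85},
    {"x": 10.7,"y": -15.97,"z": 0.6,"az": -24.8,"hand": 85},
    {"x": 10.7,"y": -15.97,"z": 0.6,"az": -24.8,"hand": 85},
    {"x": 10.7,"y": -15.97,"z": 0.6,"az": -24.8,"hand": 85}
  ]
}}

```text
invalid input
```

```bash
python3 to.py 449 339.6 200 2.93
```

```text
t 0.1 pos [ 204.6 -590.1  230.6] rpy [-3.14   0.     0.334] q [-1.24  0.35  1.63 -0.    1.16 -0.  ] F [ 0.1 -0.3 -0.5] M [ 0.04 -0.03 -0.01] open 85.1 grip 0.0
d [ 10.71  -15.966   0.633] a [-5.0000e-03 -1.6000e-02 -2.4792e+01]
```

Request:
{"op": "drive_tool", "data": {
  "plan": [
    {"x": 0.5,"y": -0.8,"z": 0,"ax": 0,"ay": 0,"az": -1.2,"hand": 85},
    {"x": 1.0,"y": -1.6,"z": 0,"ax": 0,"ay": 0,"az": -2.4,"hand": 85},
    {"x": 1.5,"y": -2.4,"z": 0,"ax": 0,"ay": 0,"az": -3.6,"hand": 85},
    {"x": 2.1,"y": -3.2,"z": 0,"ax": 0,"ay": 0,"az": -4.8,"hand": 85},
    {"x": 2.6,"y": -4.0,"z": 0,"ax": 0,"ay": 0,"az": -6.0,"hand": 85},
    {"x": 3.2,"y": -4.8,"z": 0,"ax": 0,"ay": 0,"az": -7.2,"hand": 85},
    {"x": 3.7,"y": -5.6,"z": 0.1,"ax": 0,"ay": 0,"az": -8.4,"hand": 85},
    {"x": 4.3,"y": -6.4,"z": 0.2,"ax": 0,"ay": 0,"az": -9.6,"hand": 85}
  ],
  "grip_force": 60
}}

```text
clock: 0.9
eef_pos: [302.7, -216.2, 221.2]
tcp_rot: [3.141, 0.0, 1.343]
contact_force: [0.7, -0.2, 0.3]
opening: 0.995
grasp_force: 0.0
```

```bash
python3 to.py 449 339.6 200 2.93
```

```text
t 0.9 pos [ 302.7 -216.2  221.2] rpy [3.141 0.    1.343] q [-0.62 -0.05  2.14 -0.    1.05 -0.4 ] F [ 0.7 -0.2  0.3] M [ 0.05 -0.06 -0.03] open 85.0 grip 0.0
d [11.49   0.345  0.422] a [ 2.000e-03  4.000e-03 -1.515e+01]
```

Request:
{"op": "drive_tool", "data": {
  "plan": [
    {"x": 0.9,"y": 0,"z": 0,"ax": 0,"ay": 0,"az": -1.3,"hand": 85},
    {"x": 1.8,"y": 0,"z": 0,"ax": 0,"ay": 0,"az": -2.6,"hand": 85},
    {"x": 2.8,"y": 0,"z": 0,"ax": 0,"ay": 0,"az": -3.9,"hand": 85},
    {"x": 3.8,"y": 0.1,"z": 0,"ax": 0,"ay": 0,"az": -5.2,"hand": 85},
    {"x": 4.8,"y": 0.1,"z": 0,"ax": 0,"ay": 0,"az": -6.5,"hand": 85},
    {"x": 5.8,"y": 0.2,"z": 0,"ax": 0,"ay": 0,"az": -7.8,"hand": 85},
    {"x": 6.8,"y": 0.2,"z": 0,"ax": 0,"ay": 0,"az": -9.1,"hand": 85},
    {"x": 7.8,"y": 0.3,"z": 0.1,"ax": 0,"ay": 0,"az": -10.4,"hand": 85}
  ]
}}

```text
clock: 1.7
eef_pos: [406.8, 159.7, 216.8]
tcp_rot: [3.141, 0.001, 2.435]
contact_force: [1.1, -0.3, 0.5]
opening: 0.996
grasp_force: 0.0
```

```bash
python3 to.py 449 339.6 100 2.93
```

```text
t 1.7 pos [406.8 159.7 216.8] rpy [3.141e+00 1.000e-03 2.435e+00] q [ 0.37  0.07  2.03 -0.    1.04 -0.49] F [ 1.1 -0.3  0.5] M [-0.02  0.    0.01] open 85.0 grip 0.0
d [1.696 3.282 2.337] a [ 0.006  0.007 -4.731]
```

Request:
{"op": "drive_tool", "data": {
  "plan": [
    {"x": 0.35,"y": 0.65,"z": 0.3,"ax": 0,"ay": 0,"az": -0.9,"hand": 85},
    {"x": 0.7,"y": 1.3,"z": 0.8,"ax": 0,"ay": 0,"az": -1.9,"hand": 85},
    {"x": 1.05,"y": 2.0,"z": 1.3,"ax": 0,"ay": 0,"az": -2.8,"hand": 85},
    {"x": 1.4,"y": 2.65,"z": 1.7,"ax": 0,"ay": 0,"az": -3.8,"hand": 85},
    {"x": 1.7,"y": 3.28,"z": 2.1,"ax": 0,"ay": 0,"az": -4.73,"hand": 85},
    {"x": 1.7,"y": 3.28,"z": 2.34,"ax": 0,"ay": 0,"az": -4.73,"hand": 85},
    {"x": 1.7,"y": 3.28,"z": 2.34,"ax": 0,"ay": 0,"az": -4.73,"hand": 85},
    {"x": 1.7,"y": 3.28,"z": 2.34,"ax": 0,"ay": 0,"az": -4.73,"hand": 85}
  ]
}}

```text
clock: 2.5
eef_pos: [449.3, 335.8, 99.3]
tcp_rot: [-3.14, -0.001, 2.922]
contact_force: [-0.3, -0.7, 0.2]
opening: 0.999
grasp_force: 0.0
```

```bash
python3 to.py 449 339.6 26 2.93
```

```text
t 2.5 pos [449.3 335.8  99.3] rpy [-3.140e+00 -1.000e-03  2.922e+00] q [ 0.64  0.42  1.88 -0.    0.85 -0.71] F [-0.3 -0.7  0.2] M [-0.04  0.02  0.03] open 85.3 grip 0.0
d [0.021 0.074 1.466] a [-0.012 -0.009 -0.074]
```

Request:
{"op": "drive_tool", "data": {
  "plan": [
    {"x": 0.02,"y": 0.05,"z": 0.5,"ax": 0,"ay": 0,"az": -0.05,"hand": 85},
    {"x": 0.02,"y": 0.05,"z": 1.0,"ax": 0,"ay": 0,"az": -0.05,"hand": 85},
    {"x": 0.02,"y": 0.05,"z": 1.44,"ax": 0,"ay": 0,"az": -0.05,"hand": 85},
    {"x": 0.02,"y": 0.05,"z": 1.44,"ax": 0,"ay": 0,"az": -0.05,"hand": 85},
    {"x": 0.02,"y": 0.05,"z": 1.44,"ax": 0,"ay": 0,"az": -0.05,"hand": 85}
  ]
}}

```text
clock: 3.0
eef_pos: [449.8, 338.9, 28.5]
tcp_rot: [3.141, 0.0, 2.927]
contact_force: [0.5, -0.1, 0.7]
opening: 0.991
grasp_force: 0.0
```

```bash
python3 to.py 449 339.6 26 2.93
python3 - <<'E'
from h import *
f=imaging.grab_frame("top"); crop("top",f,170,200,260,310,5,"pics/g1.png")
E
```

```text
t 3.0 pos [449.8 338.9  28.5] rpy [3.141 0.    2.927] q [ 0.64  0.53  1.91 -0.    0.71 -0.71] F [ 0.5 -0.1  0.7] M [0.01 0.02 0.  ] open 84.6 grip 0.0
d [0.018 0.01  0.05 ] a [ 0.002  0.002 -0.025]
```

View pics/g1.png

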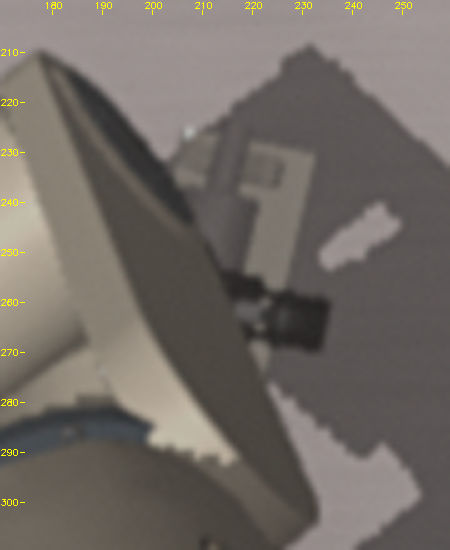

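The open finger sits beside the roller at (230,262), straddling its middle as planned. Closing.

Request:
{"op": "drive_tool", "data": {
  "plan": [
    {"x": 0,"y": 0,"z": 0.05,"ax": 0,"ay": 0,"az": 0,"hand": 30},
    {"x": 0,"y": 0,"z": 0.05,"ax": 0,"ay": 0,"az": 0,"hand": 30},
    {"x": 0,"y": 0,"z": 0.05,"ax": 0,"ay": 0,"az": 0,"hand": 30},
    {"x": 0,"y": 0,"z": 0.05,"ax": 0,"ay": 0,"az": 0,"hand": 30},
    {"x": 0,"y": 0,"z": 0.05,"ax": 0,"ay": 0,"az": 0,"hand": 30},
    {"x": 0,"y": 0,"z": 0.05,"ax": 0,"ay": 0,"az": 0,"hand": 30},
    {"x": 0,"y": 0,"z": 0.05,"ax": 0,"ay": 0,"az": 0,"hand": 30},
    {"x": 0,"y": 0,"z": 0.05,"ax": 0,"ay": 0,"az": 0,"hand": 30}
  ],
  "grip_force": 60
}}

```text
clock: 3.85
eef_pos: [449.9, 340.1, 25.7]
tcp_rot: [3.14, 0.001, 2.928]
contact_force: [-0.9, 0.6, 5.4]
opening: 0.453
grasp_force: 59.4
```

```bash
python3 to.py 449 339.6 180 2.93
```

```text
t 3.85 pos [449.9 340.1  25.7] rpy [3.140e+00 1.000e-03 2.928e+00] q [ 0.64  0.53  1.91  0.    0.7  -0.71] F [-0.9  0.6  5.4] M [ 0.12  0.14 -0.08] open 38.7 grip 59.4
d [ 0.013 -0.011 -3.085] a [ 0.012  0.007 -0.014]
```

Request:
{"op": "drive_tool", "data": {
  "plan": [
    {"x": 0,"y": 0,"z": -0.3,"ax": 0,"ay": 0,"az": 0,"hand": 30},
    {"x": 0,"y": 0,"z": -0.8,"ax": 0,"ay": 0,"az": 0,"hand": 30},
    {"x": 0,"y": 0,"z": -1.5,"ax": 0,"ay": 0,"az": 0,"hand": 30},
    {"x": 0,"y": 0,"z": -2.2,"ax": 0,"ay": 0,"az": 0,"hand": 30},
    {"x": 0,"y": 0,"z": -2.8,"ax": 0,"ay": 0,"az": 0,"hand": 30},
    {"x": 0,"y": 0,"z": -3.1,"ax": 0,"ay": 0,"az": 0,"hand": 30},
    {"x": 0,"y": 0,"z": -3.1,"ax": 0,"ay": 0,"az": 0,"hand": 30}
  ]
}}

```text
clock: 4.55
eef_pos: [450.4, 340.2, 183.0]
tcp_rot: [3.138, 0.003, 2.929]
contact_force: [0.5, -0.4, -3.9]
opening: 0.45
grasp_force: 61.2
```

```bash
python3 to.py 563.3 -171 180 1.286
```

```text
t 4.55 pos [450.4 340.2 183. ] rpy [3.138e+00 3.000e-03 2.929e+00] q [ 0.64  0.31  1.81 -0.    1.01 -0.71] F [ 0.5 -0.4 -3.9] M [ 0.01 -0.03 -0.04] open 38.5 grip 61.2
d [-4.366 -9.518  0.041] a [ 4.7000e-02 -4.0000e-03  1.5688e+01]
```

Weight (≈4 N) is on the wrist; carry across in two calls.

Request:
{"op": "drive_tool", "data": {
  "plan": [
    {"x": -0.2,"y": -0.5,"z": 0,"ax": 0,"ay": 0,"az": 0.6,"hand": 30},
    {"x": -0.5,"y": -1.1,"z": 0,"ax": 0,"ay": 0,"az": 1.7,"hand": 30},
    {"x": -0.8,"y": -1.8,"z": 0,"ax": 0,"ay": 0,"az": 2.8,"hand": 30},
    {"x": -1.1,"y": -2.5,"z": 0,"ax": 0,"ay": 0,"az": 3.9,"hand": 30},
    {"x": -1.4,"y": -3.2,"z": 0,"ax": 0,"ay": 0,"az": 5.0,"hand": 30},
    {"x": -1.8,"y": -3.9,"z": 0,"ax": 0,"ay": 0,"az": 6.1,"hand": 30},
    {"x": -2.1,"y": -4.6,"z": 0,"ax": 0,"ay": 0,"az": 7.2,"hand": 30},
    {"x": -2.4,"y": -5.3,"z": 0,"ax": 0,"ay": 0,"az": 8.3,"hand": 30}
  ]
}}

```text
clock: 5.35
eef_pos: [509.8, 53.5, 178.9]
tcp_rot: [-3.14, -0.001, 2.055]
contact_force: [0.2, -0.5, -4.1]
opening: 0.447
grasp_force: 61.3
```

```bash
python3 to.py 563.3 -171 180 1.286
```

```text
t 5.35 pos [509.8  53.5 178.9] rpy [-3.140e+00 -1.000e-03  2.055e+00] q [ 0.1   0.24  1.92 -0.    0.98 -0.38] F [ 0.2 -0.5 -4.1] M [-0.01 -0.04  0.  ] open 38.1 grip 61.3
d [-4.471 -1.144 -0.024] a [-0.021  0.     7.343]
```

Request:
{"op": "drive_tool", "data": {
  "plan": [
    {"x": -0.7,"y": -0.2,"z": 0,"ax": 0,"ay": 0,"az": 1.2,"hand": 30},
    {"x": -1.5,"y": -0.4,"z": 0,"ax": 0,"ay": 0,"az": 2.4,"hand": 30},
    {"x": -2.3,"y": -0.6,"z": 0,"ax": 0,"ay": 0,"az": 3.6,"hand": 30},
    {"x": -3.1,"y": -0.8,"z": 0,"ax": 0,"ay": 0,"az": 4.8,"hand": 30},
    {"x": -3.8,"y": -1.0,"z": 0,"ax": 0,"ay": 0,"az": 6.0,"hand": 30},
    {"x": -4.3,"y": -1.12,"z": 0,"ax": 0,"ay": 0,"az": 7.0,"hand": 30},
    {"x": -4.4,"y": -1.15,"z": 0,"ax": 0,"ay": 0,"az": 7.3,"hand": 30},
    {"x": -4.4,"y": -1.15,"z": 0,"ax": 0,"ay": 0,"az": 7.3,"hand": 30}
  ]
}}

```text
clock: 6.15
eef_pos: [562.4, -166.5, 178.7]
tcp_rot: [-3.139, -0.0, 1.294]
contact_force: [-0.1, -0.0, -4.2]
opening: 0.447
grasp_force: 61.3
```

```bash
python3 to.py 563.3 -171 75 1.286
python3 - <<'E'
from h import *
f=imaging.grab_frame("side"); crop("side",f,295,90,455,230,5,"pics/g2.png")
E
```

```text
t 6.15 pos [ 562.4 -166.5  178.7] rpy [-3.139 -0.     1.294] q [-0.29  0.35  1.77  0.    1.03 -0.01] F [-0.1 -0.  -4.2] M [0.02 0.02 0.01] open 38.1 grip 61.3
d [-0.081  0.046  2.075] a [-0.021 -0.001  0.076]
```

View pics/g2.png

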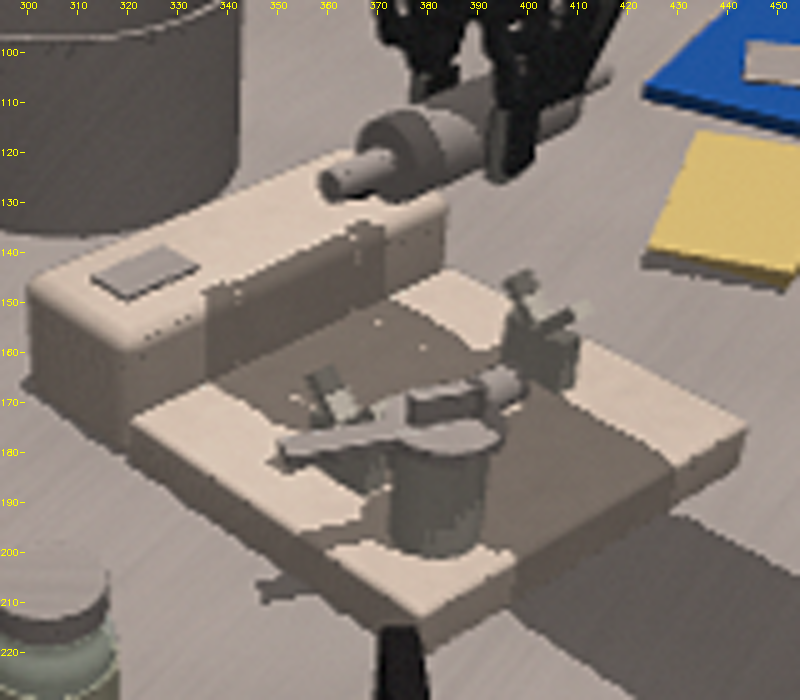

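The roller hangs level with its near end at (362,127), roughly above the notches at (363,165) and (408,155). Checking its offset along the axis, then lowering.

Run:
```python
from h import *
u=np.array([np.sin(.28),np.cos(.28),0]); c=np.array([562.4,-166.5,197.7])
print(proj("side",c+90*u),proj("side",c-90*u), proj("side",c+95*u))
```

```text
[360.54515661 127.09135993] [414.53522044 103.5417005 ] [358.88959916 127.81348937]
```

Request:
{"op": "drive_tool", "data": {
  "plan": [
    {"x": -0.05,"y": 0.04,"z": 0.4,"ax": 0,"ay": 0,"az": 0.06,"hand": 30},
    {"x": -0.05,"y": 0.04,"z": 1.0,"ax": 0,"ay": 0,"az": 0.06,"hand": 30},
    {"x": -0.05,"y": 0.04,"z": 1.5,"ax": 0,"ay": 0,"az": 0.06,"hand": 30},
    {"x": -0.05,"y": 0.04,"z": 1.8,"ax": 0,"ay": 0,"az": 0.06,"hand": 30},
    {"x": -0.05,"y": 0.04,"z": 1.8,"ax": 0,"ay": 0,"az": 0.06,"hand": 30},
    {"x": -0.05,"y": 0.04,"z": 1.8,"ax": 0,"ay": 0,"az": 0.06,"hand": 30}
  ]
}}

```text
clock: 6.8
eef_pos: [564.8, -168.5, 90.3]
tcp_rot: [-3.142, -0.0, 1.29]
contact_force: [0.9, 0.2, -2.6]
opening: 0.45
grasp_force: 61.3
```

```bash
python3 to.py 563.3 -171 56 1.286
```

```text
t 6.8 pos [ 564.8 -168.5   90.3] rpy [-3.142 -0.     1.29 ] q [-0.29  0.47  1.82  0.    0.85 -0.01] F [ 0.9  0.2 -2.6] M [-0.01 -0.05 -0.05] open 38.5 grip 61.3
d [-0.056 -0.014  0.687] a [-0.    -0.001  0.039]
```

Request:
{"op": "drive_tool", "data": {
  "plan": [
    {"x": -0.05,"y": -0.02,"z": 0.2,"ax": 0,"ay": 0,"az": 0.04,"hand": 30},
    {"x": -0.05,"y": -0.02,"z": 0.4,"ax": 0,"ay": 0,"az": 0.04,"hand": 30},
    {"x": -0.05,"y": -0.02,"z": 0.55,"ax": 0,"ay": 0,"az": 0.04,"hand": 30},
    {"x": -0.05,"y": -0.02,"z": 0.63,"ax": 0,"ay": 0,"az": 0.04,"hand": 30},
    {"x": -0.05,"y": -0.02,"z": 0.63,"ax": 0,"ay": 0,"az": 0.04,"hand": 30},
    {"x": -0.05,"y": -0.02,"z": 0.63,"ax": 0,"ay": 0,"az": 0.04,"hand": 30}
  ]
}}

```text
clock: 7.4
eef_pos: [562.9, -171.2, 58.4]
tcp_rot: [-3.141, -0.0, 1.285]
contact_force: [-0.3, -0.4, -3.1]
opening: 0.45
grasp_force: 61.5
```

```bash
python3 to.py 563.3 -171 56 1.286
```

```text
t 7.4 pos [ 562.9 -171.2   58.4] rpy [-3.141 -0.     1.285] q [-0.3   0.51  1.84  0.    0.79 -0.01] F [-0.3 -0.4 -3.1] M [-0.01  0.01  0.01] open 38.4 grip 61.5
d [0.006 0.008 0.047] a [-0.002 -0.    -0.014]
```

Request:
{"op": "drive_tool", "data": {
  "plan": [
    {"x": 0,"y": 0,"z": 0.04,"ax": 0,"ay": 0,"az": 0,"hand": 30},
    {"x": 0,"y": 0,"z": 0.06,"ax": 0,"ay": 0,"az": 0,"hand": 30},
    {"x": 0,"y": 0,"z": 0.06,"ax": 0,"ay": 0,"az": 0,"hand": 30},
    {"x": 0,"y": 0,"z": 0.06,"ax": 0,"ay": 0,"az": 0,"hand": 30}
  ]
}}

```text
clock: 7.8
eef_pos: [563.8, -171.5, 56.0]
tcp_rot: [3.14, 0.0, 1.285]
contact_force: [0.8, -0.2, 2.7]
opening: 0.449
grasp_force: 62.0
```

```bash
python3 to.py 563.3 -171 56 1.286
```

```text
t 7.8 pos [ 563.8 -171.5   56. ] rpy [3.14  0.    1.285] q [-0.3   0.51  1.84 -0.    0.79 -0.01] F [ 0.8 -0.2  2.7] M [-0.18 -0.29  0.21] open 38.3 grip 62.0
d [ 0.006 -0.012  0.001] a [ 0.019  0.001 -0.01 ]
```

Request:
{"op": "drive_tool", "data": {
  "plan": [
    {"x": 0,"y": 0,"z": 0,"ax": 0,"ay": 0,"az": 0,"hand": 50},
    {"x": 0,"y": 0,"z": 0,"ax": 0,"ay": 0,"az": 0,"hand": 66},
    {"x": 0,"y": 0,"z": 0,"ax": 0,"ay": 0,"az": 0,"hand": 66},
    {"x": 0,"y": 0,"z": 0,"ax": 0,"ay": 0,"az": 0,"hand": 66},
    {"x": 0,"y": 0,"z": 0,"ax": 0,"ay": 0,"az": 0,"hand": 66},
    {"x": 0,"y": 0,"z": -0.4,"ax": 0,"ay": 0,"az": 0,"hand": 66},
    {"x": 0,"y": 0,"z": -1.2,"ax": 0,"ay": 0,"az": 0,"hand": 66},
    {"x": 0,"y": 0,"z": -2.0,"ax": 0,"ay": 0,"az": 0,"hand": 66}
  ]
}}

```text
clock: 8.6
eef_pos: [562.1, -170.9, 155.8]
tcp_rot: [-3.139, -0.0, 1.285]
contact_force: [0.8, 0.0, 1.2]
opening: 0.771
grasp_force: 0.0
```

Request:
{"op": "drive_tool", "data": {
  "plan": [
    {"x": 0,"y": 0,"z": -0.6,"ax": 0,"ay": 0,"az": 0,"hand": 66},
    {"x": 0,"y": 0,"z": -0.8,"ax": 0,"ay": 0,"az": 0,"hand": 60},
    {"x": 0,"y": 0,"z": -0.8,"ax": 0,"ay": 0,"az": 0,"hand": 60}
  ]
}}

```text
clock: 8.9
eef_pos: [563.6, -171.4, 196.8]
tcp_rot: [3.139, 0.0, 1.285]
contact_force: [-0.4, 0.2, -0.2]
opening: 0.703
grasp_force: 0.0
```

```bash
python3 to.py 446 100.8 200 2.186
python3 - <<'E'
from h import *
f=imaging.grab_frame("side"); crop("side",f,315,110,455,215,5.5,"pics/g3.png")
u=np.array([np.sin(.286),np.cos(.286),0]); c=np.array([563.3,-171.2,75])
print(proj("side",c+90*u),proj("side",c-90*u))
E
```

```text
t 8.9 pos [ 563.6 -171.4  196.8] rpy [3.139 0.    1.285] q [-0.3   0.33  1.75  0.    1.06 -0.01] F [-0.4  0.2 -0.2] M [-0.    0.01 -0.04] open 60.0 grip 0.0
d [ 4.558 -3.794 -0.076] a [ 0.025  0.012 -8.608]
[358.55676116 172.6102706 ] [408.90824362 147.17208669]
```

View pics/g3.png

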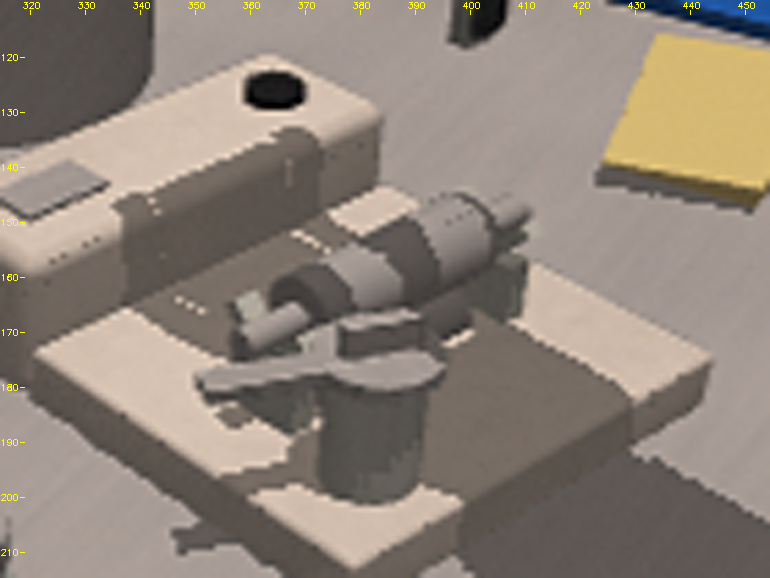

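Roller seated: ends at (358,172) and (409,148), matching the predicted (358.6,172.6) and (408.9,147.2). Now the key.

Request:
{"op": "drive_tool", "data": {
  "plan": [
    {"x": 0.5,"y": -0.4,"z": 0,"ax": 0,"ay": 0,"az": -1.0,"hand": 50},
    {"x": 1.1,"y": -0.9,"z": 0,"ax": 0,"ay": 0,"az": -2.1,"hand": 50},
    {"x": 1.8,"y": -1.5,"z": 0,"ax": 0,"ay": 0,"az": -3.3,"hand": 50},
    {"x": 2.5,"y": -2.1,"z": 0,"ax": 0,"ay": 0,"az": -4.6,"hand": 50},
    {"x": 3.2,"y": -2.7,"z": 0,"ax": 0,"ay": 0,"az": -6.0,"hand": 50},
    {"x": 3.9,"y": -3.2,"z": 0,"ax": 0,"ay": 0,"az": -7.3,"hand": 50},
    {"x": 4.4,"y": -3.7,"z": 0,"ax": 0,"ay": 0,"az": -8.3,"hand": 50},
    {"x": 4.55,"y": -3.8,"z": 0,"ax": 0,"ay": 0,"az": -8.6,"hand": 50}
  ]
}}

```text
clock: 9.75
eef_pos: [441.8, 102.7, 193.4]
tcp_rot: [-3.138, -0.002, 2.191]
contact_force: [0.7, 0.5, 0.5]
opening: 0.585
grasp_force: 0.0
```

Request:
{"op": "drive_tool", "data": {
  "plan": [
    {"x": 0,"y": 0,"z": 0.3,"ax": 0,"ay": 0,"az": 0,"hand": 50},
    {"x": 0,"y": 0,"z": 0.8,"ax": 0,"ay": 0,"az": 0,"hand": 50},
    {"x": 0,"y": 0,"z": 1.2,"ax": 0,"ay": 0,"az": 0,"hand": 50},
    {"x": 0,"y": 0,"z": 1.2,"ax": 0,"ay": 0,"az": 0,"hand": 50}
  ]
}}

```text
clock: 10.15
eef_pos: [442.4, 99.8, 132.1]
tcp_rot: [-3.135, -0.002, 2.184]
contact_force: [-0.7, 0.3, 1.0]
opening: 0.585
grasp_force: 0.0
```

```bash
python3 to.py 446 100.8 81 2.186
```

```text
t 10.15 pos [442.4  99.8 132.1] rpy [-3.135e+00 -2.000e-03  2.184e+00] q [ 0.22  0.22  2.08 -0.    0.85 -0.39] F [-0.7  0.3  1. ] M [ 0.03  0.03 -0.02] open 49.9 grip 0.0
d [-0.027  0.078  1.022] a [-0.06  -0.023 -0.015]
```

Request:
{"op": "drive_tool", "data": {
  "plan": [
    {"x": 0,"y": 0.05,"z": 0.4,"ax": 0,"ay": 0,"az": 0,"hand": 50},
    {"x": 0,"y": 0.05,"z": 0.8,"ax": 0,"ay": 0,"az": 0,"hand": 50},
    {"x": 0,"y": 0.05,"z": 1.0,"ax": 0,"ay": 0,"az": 0,"hand": 50},
    {"x": 0,"y": 0.05,"z": 1.0,"ax": 0,"ay": 0,"az": 0,"hand": 50},
    {"x": 0,"y": 0.05,"z": 1.0,"ax": 0,"ay": 0,"az": 0,"hand": 50}
  ]
}}

```text
clock: 10.65
eef_pos: [447.1, 102.1, 85.8]
tcp_rot: [-3.141, -0.0, 2.185]
contact_force: [-0.4, 0.4, 0.3]
opening: 0.584
grasp_force: 0.0
```

```bash
python3 to.py 446 100.8 81 2.186
```

```text
t 10.65 pos [447.1 102.1  85.8] rpy [-3.141 -0.     2.185] q [ 0.22  0.31  2.1  -0.    0.73 -0.39] F [-0.4  0.4  0.3] M [ 0.01 -0.02  0.01] open 49.8 grip 0.0
d [-0.008 -0.032  0.096] a [-0.001 -0.    -0.01 ]
```

Request:
{"op": "drive_tool", "data": {
  "plan": [
    {"x": 0,"y": -0.03,"z": 0.08,"ax": 0,"ay": 0,"az": 0,"hand": 40},
    {"x": 0,"y": -0.03,"z": 0.08,"ax": 0,"ay": 0,"az": 0,"hand": 30},
    {"x": 0,"y": -0.03,"z": 0.08,"ax": 0,"ay": 0,"az": 0,"hand": 24},
    {"x": 0,"y": -0.03,"z": 0.08,"ax": 0,"ay": 0,"az": 0,"hand": 18},
    {"x": 0,"y": -0.03,"z": 0.08,"ax": 0,"ay": 0,"az": 0,"hand": 10},
    {"x": 0,"y": -0.03,"z": 0.08,"ax": 0,"ay": 0,"az": 0,"hand": 8},
    {"x": 0,"y": -0.03,"z": 0.08,"ax": 0,"ay": 0,"az": 0,"hand": 8},
    {"x": 0,"y": -0.03,"z": 0.08,"ax": 0,"ay": 0,"az": 0,"hand": 8}
  ],
  "grip_force": 90
}}

```text
clock: 11.45
eef_pos: [446.0, 101.4, 81.8]
tcp_rot: [3.141, 0.0, 2.185]
contact_force: [-0.7, 0.6, 6.1]
opening: 0.174
grasp_force: 87.9
```

```bash
python3 to.py 446 100.8 81 2.186
python3 - <<'E'
from h import *
f=imaging.grab_frame("side"); m=(f.max(2)<45).astype(np.uint8); m[:,:350]=0;m[:,400:]=0;m[:258]=0;m[290:]=0
p=np.argwhere(m)[:,::-1]; print("foot",p.min(0),p.max(0))
s=cv2.imread("pics/side0.png"); m=(s.max(2)<45).astype(np.uint8); m[:,:350]=0;m[:,400:]=0;m[:258]=0;m[290:]=0
p=np.argwhere(m)[:,::-1]; print("foot before",p.min(0),p.max(0))
E
```

```text
t 11.45 pos [446.  101.4  81.8] rpy [3.141 0.    2.185] q [ 0.22  0.31  2.11  0.    0.72 -0.39] F [-0.7  0.6  6.1] M [-0.01  0.2  -0.05] open 14.9 grip 87.9
d [-0.01  -0.008  0.016] a [ 0.007  0.003 -0.007]
foot [360 260] [386 276]
foot before [360 260] [385 276]
```

Request:
{"op": "drive_tool", "data": {
  "plan": [
    {"x": 0,"y": 0,"z": -0.3,"ax": 0,"ay": 0,"az": 0,"hand": 8},
    {"x": 0,"y": 0,"z": -0.9,"ax": 0,"ay": 0,"az": 0,"hand": 8},
    {"x": 0,"y": 0,"z": -1.7,"ax": 0,"ay": 0,"az": 0,"hand": 8},
    {"x": 0,"y": 0,"z": -2.5,"ax": 0,"ay": 0,"az": 0,"hand": 8},
    {"x": 0,"y": 0,"z": -3.1,"ax": 0,"ay": 0,"az": 0,"hand": 8},
    {"x": 0,"y": 0,"z": -3.3,"ax": 0,"ay": 0,"az": 0,"hand": 8},
    {"x": 0,"y": 0,"z": -3.3,"ax": 0,"ay": 0,"az": 0,"hand": 8}
  ]
}}

```text
clock: 12.2
eef_pos: [446.0, 101.4, 246.9]
tcp_rot: [3.14, 0.001, 2.185]
contact_force: [-0.7, 0.1, -2.7]
opening: 0.172
grasp_force: 88.3
```

```bash
python3 to.py 525.4 -86.9 240 0.82
```

```text
t 12.2 pos [446.  101.4 246.9] rpy [3.140e+00 1.000e-03 2.185e+00] q [ 0.22  0.07  1.96 -0.    1.11 -0.39] F [-0.7  0.1 -2.7] M [0.04 0.04 0.02] open 14.7 grip 88.3
d [-3.992 -0.874  0.14 ] a [ 1.9000e-02 -5.0000e-03  1.3037e+01]
```

Request:
{"op": "drive_tool", "data": {
  "plan": [
    {"x": -0.4,"y": -0.1,"z": 0,"ax": 0,"ay": 0,"az": 1.2,"hand": 8},
    {"x": -0.8,"y": -0.2,"z": 0,"ax": 0,"ay": 0,"az": 2.5,"hand": 8},
    {"x": -1.2,"y": -0.3,"z": 0,"ax": 0,"ay": 0,"az": 3.8,"hand": 8},
    {"x": -1.6,"y": -0.35,"z": 0,"ax": 0,"ay": 0,"az": 5.1,"hand": 8},
    {"x": -2.0,"y": -0.45,"z": 0,"ax": 0,"ay": 0,"az": 6.4,"hand": 8},
    {"x": -2.4,"y": -0.5,"z": 0,"ax": 0,"ay": 0,"az": 7.7,"hand": 8},
    {"x": -2.8,"y": -0.6,"z": 0,"ax": 0,"ay": 0,"az": 9.0,"hand": 8},
    {"x": -3.2,"y": -0.7,"z": 0,"ax": 0,"ay": 0,"az": 10.3,"hand": 8}
  ]
}}

```text
clock: 13.0
eef_pos: [508.2, -50.3, 243.5]
tcp_rot: [-3.138, 0.002, 1.101]
contact_force: [0.3, 0.2, -2.4]
opening: 0.175
grasp_force: 88.1
```

```bash
python3 to.py 525.4 -86.9 225 0.82
```

```text
t 13.0 pos [508.2 -50.3 243.5] rpy [-3.138e+00  2.000e-03  1.101e+00] q [-0.1   0.16  1.86  0.    1.12  0.37] F [ 0.3  0.2 -2.4] M [0.   0.02 0.03] open 14.9 grip 88.1
d [-0.497  0.64   0.368] a [-0.036  0.02   2.683]
```

Request:
{"op": "drive_tool", "data": {
  "plan": [
    {"x": -0.3,"y": 0.35,"z": 0,"ax": 0,"ay": 0,"az": 1.3,"hand": 8},
    {"x": -0.45,"y": 0.6,"z": 0.1,"ax": 0,"ay": 0,"az": 2.3,"hand": 8},
    {"x": -0.45,"y": 0.63,"z": 0.3,"ax": 0,"ay": 0,"az": 2.5,"hand": 8},
    {"x": -0.45,"y": 0.63,"z": 0.3,"ax": 0,"ay": 0,"az": 2.5,"hand": 8},
    {"x": -0.45,"y": 0.63,"z": 0.3,"ax": 0,"ay": 0,"az": 2.5,"hand": 8},
    {"x": -0.45,"y": 0.63,"z": 0.3,"ax": 0,"ay": 0,"az": 2.5,"hand": 8}
  ]
}}

```text
clock: 13.6
eef_pos: [526.9, -83.2, 231.0]
tcp_rot: [-3.141, 0.0, 0.847]
contact_force: [-0.6, 0.4, -2.9]
opening: 0.179
grasp_force: 88.1
```

```bash
python3 to.py 525.4 -86.9 200 0.82
python3 - <<'E'
from h import *
f=imaging.grab_frame("side"); crop("side",f,340,110,430,200,6.5,"pics/g4.png")
s=monitor.sense(); c=s["eef_pos"]; yw=s["tcp_rot"][2]; z=c[2]-81.8
for dz in(0,20,32,82): print(dz,proj("side",(c[0],c[1],z+dz)))
u=np.array([np.cos(yw),np.sin(yw),0]);v=np.array([-np.sin(yw),np.cos(yw),0]);k=np.array([c[0],c[1],z])
print("foot corners",[proj("side",k+a*22*u+b*21.5*v).round(1) for a in(-1,1) for b in(-1,1)], "disc edges 20 up",[proj("side",k+[0,0,32]+27*w).round(1) for w in (u,-u,v,-v)])
m=(f.max(2)<75).astype(np.uint8); m[:,:350]=0;m[:,410:]=0
for y in range(120,170,4):
  q=np.where(m[y])[0]; print(y,(q.min(),q.max()) if len(q) else None)
E
```

```text
t 13.6 pos [526.9 -83.2 231. ] rpy [-3.141  0.     0.847] q [-0.16  0.21  1.83  0.    1.1   0.56] F [-0.6  0.4 -2.9] M [ 0.05 -0.01 -0.01] open 15.3 grip 88.1
d [-0.076  0.027  0.62 ] a [-0.008  0.003  0.257]
0 [384.21167935 153.27051094]
20 [384.99528738 145.3011821 ]
32 [385.47629289 140.40933444]
82 [387.5733626  119.08204134]
foot corners [array([389.9, 147. ]), array([397.5, 156.8]), array([371.3, 149.8]), array([378.3, 159.8])] disc edges 20 up [array([373.5, 142.1]), array([397.3, 138.7]), array([390.3, 146.6]), array([380.9, 134.5])]
120 (np.int64(375), np.int64(394))
124 (np.int64(360), np.int64(389))
128 (np.int64(360), np.int64(389))
132 (np.int64(384), np.int64(389))
136 (np.int64(378), np.int64(391))
140 (np.int64(374), np.int64(389))
144 (np.int64(372), np.int64(397))
148 (np.int64(372), np.int64(396))
152 (np.int64(374), np.int64(397))
156 (np.int64(376), np.int64(397))
160 (np.int64(368), np.int64(401))
164 (np.int64(365), np.int64(392))
168 (np.int64(371), np.int64(400))
```

The key hangs where the gripper pose predicts (measured foot span 372–397 against 371–397.5). Correct, then lower slowly.

Request:
{"op": "drive_tool", "data": {
  "plan": [
    {"x": -0.07,"y": 0.02,"z": 0.1,"ax": 0,"ay": 0,"az": 0.25,"hand": 8},
    {"x": -0.07,"y": 0.02,"z": 0.3,"ax": 0,"ay": 0,"az": 0.25,"hand": 8},
    {"x": -0.07,"y": 0.02,"z": 0.5,"ax": 0,"ay": 0,"az": 0.25,"hand": 8},
    {"x": -0.07,"y": 0.02,"z": 0.6,"ax": 0,"ay": 0,"az": 0.25,"hand": 8},
    {"x": -0.07,"y": 0.02,"z": 0.6,"ax": 0,"ay": 0,"az": 0.25,"hand": 8},
    {"x": -0.07,"y": 0.02,"z": 0.6,"ax": 0,"ay": 0,"az": 0.25,"hand": 8}
  ]
}}

```text
clock: 14.25
eef_pos: [525.8, -87.1, 201.2]
tcp_rot: [-3.141, 0.0, 0.819]
contact_force: [0.6, 0.9, -3.2]
opening: 0.174
grasp_force: 88.3
```

```bash
python3 to.py 525.4 -86.9 178 0.82
```

```text
t 14.25 pos [525.8 -87.1 201.2] rpy [-3.141  0.     0.819] q [-0.17  0.24  1.86 -0.    1.04  0.59] F [ 0.6  0.9 -3.2] M [ 0.03  0.   -0.02] open 14.8 grip 88.3
d [-0.002 -0.009  0.465] a [-0.003  0.002 -0.012]
```

Request:
{"op": "drive_tool", "data": {
  "plan": [
    {"x": 0,"y": 0,"z": 0.08,"ax": 0,"ay": 0,"az": 0,"hand": 8},
    {"x": 0,"y": 0,"z": 0.16,"ax": 0,"ay": 0,"az": 0,"hand": 8},
    {"x": 0,"y": 0,"z": 0.22,"ax": 0,"ay": 0,"az": 0,"hand": 8},
    {"x": 0,"y": 0,"z": 0.26,"ax": 0,"ay": 0,"az": 0,"hand": 8},
    {"x": 0,"y": 0,"z": 0.26,"ax": 0,"ay": 0,"az": 0,"hand": 8},
    {"x": 0,"y": 0,"z": 0.26,"ax": 0,"ay": 0,"az": 0,"hand": 8}
  ]
}}

```text
clock: 14.85
eef_pos: [525.8, -87.1, 188.4]
tcp_rot: [-3.142, 0.0, 0.819]
contact_force: [0.8, 0.4, -2.0]
opening: 0.174
grasp_force: 88.3
```

```bash
python3 to.py 525.4 -86.9 178 0.82
```

```text
t 14.85 pos [525.8 -87.1 188.4] rpy [-3.142  0.     0.819] q [-0.17  0.26  1.87 -0.    1.01  0.59] F [ 0.8  0.4 -2. ] M [-0.03  0.    0.02] open 14.9 grip 88.3
d [-0.003 -0.009  0.208] a [-0.     0.    -0.012]
```

Below the bar's top (192.8) with no contact, so the jaws are straddling it.

Request:
{"op": "drive_tool", "data": {
  "plan": [
    {"x": 0,"y": 0,"z": 0.08,"ax": 0,"ay": 0,"az": 0,"hand": 8},
    {"x": 0,"y": 0,"z": 0.15,"ax": 0,"ay": 0,"az": 0,"hand": 8},
    {"x": 0,"y": 0,"z": 0.2,"ax": 0,"ay": 0,"az": 0,"hand": 8},
    {"x": 0,"y": 0,"z": 0.2,"ax": 0,"ay": 0,"az": 0,"hand": 8},
    {"x": 0,"y": 0,"z": 0.2,"ax": 0,"ay": 0,"az": 0,"hand": 8}
  ]
}}

```text
clock: 15.35
eef_pos: [525.8, -87.1, 178.3]
tcp_rot: [-3.141, 0.0, 0.819]
contact_force: [0.3, -0.0, -3.0]
opening: 0.175
grasp_force: 88.3
```

```bash
python3 to.py 525.4 -86.9 178 -0.285
```

```text
t 15.35 pos [525.8 -87.1 178.3] rpy [-3.141  0.     0.819] q [-0.17  0.27  1.88  0.    0.99  0.59] F [ 0.3 -0.  -3. ] M [ 0.   -0.01  0.06] open 15.0 grip 88.3
d [-0.002 -0.008  0.007] a [-1.0000e-03  2.0000e-03  1.0539e+01]
```

Request:
{"op": "drive_tool", "data": {
  "plan": [
    {"x": 0,"y": 0,"z": 0,"ax": 0,"ay": 0,"az": 1,"hand": 8},
    {"x": 0,"y": 0,"z": 0,"ax": 0,"ay": 0,"az": 2,"hand": 8},
    {"x": 0,"y": 0,"z": 0,"ax": 0,"ay": 0,"az": 3,"hand": 8},
    {"x": 0,"y": 0,"z": 0,"ax": 0,"ay": 0,"az": 4,"hand": 8},
    {"x": 0,"y": 0,"z": 0,"ax": 0,"ay": 0,"az": 5,"hand": 8},
    {"x": 0,"y": 0,"z": 0,"ax": 0,"ay": 0,"az": 6,"hand": 8},
    {"x": 0,"y": 0,"z": 0,"ax": 0,"ay": 0,"az": 7,"hand": 8},
    {"x": 0,"y": 0,"z": 0,"ax": 0,"ay": 0,"az": 8,"hand": 8}
  ],
  "grip_force": 110
}}

```text
clock: 16.15
eef_pos: [526.8, -87.9, 178.7]
tcp_rot: [3.14, -0.002, -0.023]
contact_force: [2.9, -4.1, -6.0]
opening: 0.172
grasp_force: 107.4
```

```bash
python3 to.py 525.4 -86.9 178 -0.285
```

```text
t 16.15 pos [526.8 -87.9 178.7] rpy [ 3.14e+00 -2.00e-03 -2.30e-02] q [-0.17  0.27  1.88 -0.    0.99  1.43] F [ 2.9 -4.1 -6. ] M [-0.87 -0.67  0.24] open 14.7 grip 107.4
d [-0.029 -0.019  0.013] a [ 0.012 -0.023  2.505]
```

Request:
{"op": "drive_tool", "data": {
  "plan": [
    {"x": 0,"y": 0,"z": 0,"ax": 0,"ay": 0,"az": 1,"hand": 8},
    {"x": 0,"y": 0,"z": 0,"ax": 0,"ay": 0,"az": 1.8,"hand": 8},
    {"x": 0,"y": 0,"z": 0,"ax": 0,"ay": 0,"az": 2.5,"hand": 8},
    {"x": 0,"y": 0,"z": 0,"ax": 0,"ay": 0,"az": 2.9,"hand": 8},
    {"x": 0,"y": 0,"z": 0,"ax": 0,"ay": 0,"az": 2.9,"hand": 8}
  ]
}}

```text
clock: 16.65
eef_pos: [526.7, -88.0, 178.8]
tcp_rot: [3.141, -0.003, -0.323]
contact_force: [0.7, -3.8, -3.5]
opening: 0.176
grasp_force: 107.4
```

```bash
python3 to.py 525.4 -86.9 178 -0.285
```

```text
t 16.65 pos [526.7 -88.  178.8] rpy [ 3.141e+00 -3.000e-03 -3.230e-01] q [-0.17  0.27  1.88 -0.    0.99  1.73] F [ 0.7 -3.8 -3.5] M [-1.09 -0.41  0.11] open 15.0 grip 107.4
d [-0.032 -0.013  0.015] a [ 0.011 -0.024 -0.367]
```

Continue in small steps until the moment rises at the hard stop.

Request:
{"op": "drive_tool", "data": {
  "plan": [
    {"x": 0,"y": 0,"z": 0,"ax": 0,"ay": 0,"az": 0.4,"hand": 8},
    {"x": 0,"y": 0,"z": 0,"ax": 0,"ay": 0,"az": 0.8,"hand": 8},
    {"x": 0,"y": 0,"z": 0,"ax": 0,"ay": 0,"az": 1.0,"hand": 8},
    {"x": 0,"y": 0,"z": 0,"ax": 0,"ay": 0,"az": 1.0,"hand": 8}
  ]
}}

```text
clock: 17.05
eef_pos: [526.7, -88.1, 178.8]
tcp_rot: [3.141, -0.003, -0.427]
contact_force: [2.1, -5.5, -3.9]
opening: 0.174
grasp_force: 107.6
```

```bash
python3 to.py 525.4 -86.9 178 -0.285
```

```text
t 17.05 pos [526.7 -88.1 178.8] rpy [ 3.141e+00 -3.000e-03 -4.270e-01] q [-0.17  0.27  1.88 -0.    0.99  1.83] F [ 2.1 -5.5 -3.9] M [-1.25 -0.55  0.12] open 14.8 grip 107.6
d [-0.033 -0.011  0.016] a [ 0.01  -0.024 -1.356]
```

Request:
{"op": "drive_tool", "data": {
  "plan": [
    {"x": 0,"y": 0,"z": 0,"ax": 0,"ay": 0,"az": 0.3,"hand": 8},
    {"x": 0,"y": 0,"z": 0,"ax": 0,"ay": 0,"az": 0.6,"hand": 8},
    {"x": 0,"y": 0,"z": 0,"ax": 0,"ay": 0,"az": 0.6,"hand": 8}
  ]
}}

```text
clock: 17.35
eef_pos: [526.7, -88.1, 178.8]
tcp_rot: [3.141, -0.003, -0.49]
contact_force: [2.8, -6.0, -4.3]
opening: 0.171
grasp_force: 107.7
```

```bash
python3 to.py 525.4 -86.9 178 -0.285
python3 - <<'E'
from h import *
u=lambda a:np.array([np.cos(a),np.sin(a),0]); c=np.array([525.4,-86.9,95])
f=imaging.grab_frame("side"); crop("side",f,330,130,430,200,7,"pics/g5.png")
for a in(0,-.1,-.2,-.285,-.35): print(a,proj("side",c+78*u(a)))
E
```

```text
t 17.35 pos [526.7 -88.1 178.8] rpy [ 3.141e+00 -3.000e-03 -4.900e-01] q [-0.17  0.27  1.88 -0.    0.99  1.89] F [ 2.8 -6.  -4.3] M [-1.26 -0.57  0.46] open 14.6 grip 107.7
d [-0.034 -0.01   0.016] a [ 0.011 -0.025 -1.954]
0 [353.95415319 163.28476525]
-0.1 [355.75882142 161.83601021]
-0.2 [357.81141331 160.5111785 ]
-0.285 [359.73535441 159.48978634]
-0.35 [361.30881312 158.7771689 ]
```

Request:
{"op": "drive_tool", "data": {
  "plan": [
    {"x": 0,"y": 0,"z": 0,"ax": 0,"ay": 0,"az": 0.3,"hand": 8},
    {"x": 0,"y": 0,"z": 0,"ax": 0,"ay": 0,"az": 0.5,"hand": 8},
    {"x": 0,"y": 0,"z": 0,"ax": 0,"ay": 0,"az": 0.5,"hand": 8}
  ]
}}

```text
clock: 17.7
eef_pos: [526.6, -88.1, 178.8]
tcp_rot: [3.14, -0.003, -0.539]
contact_force: [2.5, -5.3, -4.3]
opening: 0.173
grasp_force: 108.6
```

```bash
python3 to.py 525.4 -86.9 178 -0.285
```

```text
t 17.7 pos [526.6 -88.1 178.8] rpy [ 3.14e+00 -3.00e-03 -5.39e-01] q [-0.17  0.27  1.88 -0.    0.99  1.94] F [ 2.5 -5.3 -4.3] M [-1.23 -0.58  1.49] open 14.8 grip 108.6
d [-0.033 -0.009  0.016] a [ 0.016 -0.026 -2.43 ]
```

Moment jumped to 1.5 N m with little motion, so this is the hard stop. Back off to centre the slot on the bar.

Request:
{"op": "drive_tool", "data": {
  "plan": [
    {"x": 0,"y": 0,"z": 0,"ax": 0,"ay": 0,"az": -0.5,"hand": 8},
    {"x": 0,"y": 0,"z": 0,"ax": 0,"ay": 0,"az": -1.0,"hand": 8},
    {"x": 0,"y": 0,"z": 0,"ax": 0,"ay": 0,"az": -1.5,"hand": 8},
    {"x": 0,"y": 0,"z": 0,"ax": 0,"ay": 0,"az": -1.9,"hand": 8},
    {"x": 0,"y": 0,"z": 0,"ax": 0,"ay": 0,"az": -1.9,"hand": 8}
  ]
}}

```text
clock: 18.2
eef_pos: [525.8, -87.0, 178.5]
tcp_rot: [-3.141, 0.0, -0.343]
contact_force: [0.5, 0.7, -3.5]
opening: 0.172
grasp_force: 108.0
```

```bash
python3 to.py 525.4 -86.9 178 -0.285
```

```text
t 18.2 pos [525.8 -87.  178.5] rpy [-3.141  0.    -0.343] q [-0.17  0.27  1.88  0.    0.99  1.75] F [ 0.5  0.7 -3.5] M [-0.01 -0.05  0.05] open 14.6 grip 108.0
d [-0.007  0.001  0.01 ] a [-0.002  0.001 -0.552]
```

Request:
{"op": "drive_tool", "data": {
  "plan": [
    {"x": 0,"y": 0,"z": -0.1,"ax": 0,"ay": 0,"az": 0,"hand": 8},
    {"x": 0,"y": 0,"z": -0.25,"ax": 0,"ay": 0,"az": 0,"hand": 8},
    {"x": 0,"y": 0,"z": -0.4,"ax": 0,"ay": 0,"az": 0,"hand": 8},
    {"x": 0,"y": 0,"z": -0.7,"ax": 0,"ay": 0,"az": 0,"hand": 8},
    {"x": 0,"y": 0,"z": -1.1,"ax": 0,"ay": 0,"az": 0,"hand": 8},
    {"x": 0,"y": 0,"z": -1.4,"ax": 0,"ay": 0,"az": 0,"hand": 8},
    {"x": 0,"y": 0,"z": -1.4,"ax": 0,"ay": 0,"az": 0,"hand": 8}
  ]
}}

```text
clock: 18.9
eef_pos: [527.3, -87.3, 251.2]
tcp_rot: [-3.141, -0.005, -0.344]
contact_force: [0.5, 0.7, -3.1]
opening: 0.173
grasp_force: 108.2
```

```bash
python3 to.py 446 101 200 1.8
python3 - <<'E'
from h import *
f=imaging.grab_frame("side"); cv2.imwrite("pics/g6full.png",f[:,:,::-1]); crop("side",f,315,90,455,200,5.5,"pics/g6.png")
E
```

```text
t 18.9 pos [527.3 -87.3 251.2] rpy [-3.141 -0.005 -0.344] q [-0.17  0.19  1.81  0.    1.14  1.75] F [ 0.5  0.7 -3.1] M [ 0.06 -0.02  0.03] open 14.8 grip 108.2
d [-2.805 -2.997  1.013] a [  0.042  -0.034 -20.474]
```

View pics/g6.png

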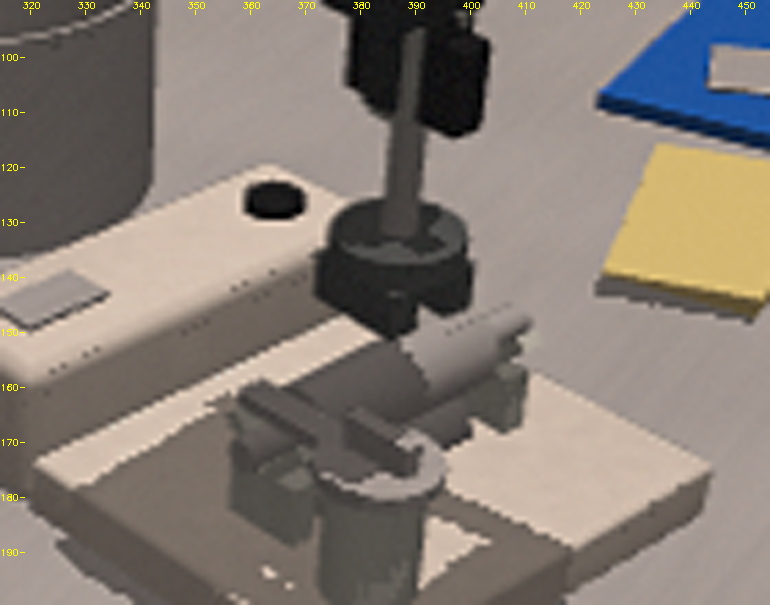

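The tongue tip is at about (360.5,160), against a predicted locked position of (359.7,159.5), and lies across the journal. The roller is still seated and the key hangs upright. Now back to the key's original bare spot.

```bash
python3 to.py 446 101 240 -0.344
```

```text
t 18.95 pos [526.5 -87.2 249.7] rpy [-3.141e+00 -3.000e-03 -3.440e-01] q [-0.17  0.19  1.81  0.    1.14  1.75] F [-0.7  0.9 -3.1] M [0.02 0.01 0.02] open 14.8 grip 108.2
d [-2.786 -3.001  0.188] a [-0.005 -0.026  0.   ]
```

Request:
{"op": "drive_tool", "data": {
  "plan": [
    {"x": -0.3,"y": -0.3,"z": 0,"ax": 0,"ay": 0,"az": 0,"hand": 8},
    {"x": -0.8,"y": -0.85,"z": 0,"ax": 0,"ay": 0,"az": 0,"hand": 8},
    {"x": -1.4,"y": -1.5,"z": 0,"ax": 0,"ay": 0,"az": 0,"hand": 8},
    {"x": -2.0,"y": -2.15,"z": 0.1,"ax": 0,"ay": 0,"az": 0,"hand": 8},
    {"x": -2.5,"y": -2.7,"z": 0.2,"ax": 0,"ay": 0,"az": 0,"hand": 8},
    {"x": -2.75,"y": -2.95,"z": 0.6,"ax": 0,"ay": 0,"az": 0,"hand": 8},
    {"x": -2.79,"y": -3.0,"z": 1.3,"ax": 0,"ay": 0,"az": 0,"hand": 8},
    {"x": -2.79,"y": -3.0,"z": 2.0,"ax": 0,"ay": 0,"az": 0,"hand": 8}
  ]
}}

```text
clock: 19.75
eef_pos: [444.5, 102.1, 147.3]
tcp_rot: [-3.141, -0.001, -0.342]
contact_force: [0.6, 0.3, -3.3]
opening: 0.172
grasp_force: 108.0
```

Request:
{"op": "drive_tool", "data": {
  "plan": [
    {"x": 0,"y": 0,"z": 0.5,"ax": 0,"ay": 0,"az": 0,"hand": 8},
    {"x": 0,"y": 0,"z": 0.9,"ax": 0,"ay": 0,"az": 0,"hand": 8},
    {"x": 0,"y": 0,"z": 1.0,"ax": 0,"ay": 0,"az": 0,"hand": 8},
    {"x": 0,"y": 0,"z": 1.0,"ax": 0,"ay": 0,"az": 0,"hand": 8},
    {"x": 0,"y": 0,"z": 1.0,"ax": 0,"ay": 0,"az": 0,"hand": 8}
  ]
}}

```text
clock: 20.25
eef_pos: [445.5, 101.2, 99.0]
tcp_rot: [-3.141, -0.001, -0.344]
contact_force: [-0.4, -0.4, -2.0]
opening: 0.172
grasp_force: 107.8
```

```bash
python3 to.py 446 101 82 -0.344
```

```text
t 20.25 pos [445.5 101.2  99. ] rpy [-3.141e+00 -1.000e-03 -3.440e-01] q [0.22 0.28 2.1  0.   0.76 2.13] F [-0.4 -0.4 -2. ] M [ 0.02 -0.01 -0.01] open 14.7 grip 107.8
d [0.011 0.001 0.341] a [-0.004 -0.007  0.002]
```

Request:
{"op": "drive_tool", "data": {
  "plan": [
    {"x": 0,"y": 0,"z": 0.12,"ax": 0,"ay": 0,"az": 0,"hand": 8},
    {"x": 0,"y": 0,"z": 0.22,"ax": 0,"ay": 0,"az": 0,"hand": 8},
    {"x": 0,"y": 0,"z": 0.29,"ax": 0,"ay": 0,"az": 0,"hand": 8},
    {"x": 0,"y": 0,"z": 0.33,"ax": 0,"ay": 0,"az": 0,"hand": 8},
    {"x": 0,"y": 0,"z": 0.33,"ax": 0,"ay": 0,"az": 0,"hand": 8},
    {"x": 0,"y": 0,"z": 0.33,"ax": 0,"ay": 0,"az": 0,"hand": 8}
  ]
}}

```text
clock: 20.85
eef_pos: [445.0, 101.1, 81.9]
tcp_rot: [-3.142, -0.0, -0.344]
contact_force: [-0.4, -0.7, -2.1]
opening: 0.174
grasp_force: 108.4
```

```bash
python3 to.py 446 101 82 -0.344
```

```text
t 20.85 pos [445.  101.1  81.9] rpy [-3.142 -0.    -0.344] q [0.22 0.31 2.11 0.   0.72 2.13] F [-0.4 -0.7 -2.1] M [-0.02 -0.03  0.  ] open 14.8 grip 108.4
d [ 0.019 -0.004 -0.003] a [-0.001 -0.001  0.002]
```

Still carrying most of the weight; lower another 1 mm or so.

Request:
{"op": "drive_tool", "data": {
  "plan": [
    {"x": 0,"y": 0,"z": 0.02,"ax": 0,"ay": 0,"az": 0,"hand": 8},
    {"x": 0,"y": 0,"z": 0.03,"ax": 0,"ay": 0,"az": 0,"hand": 8},
    {"x": 0,"y": 0,"z": 0.03,"ax": 0,"ay": 0,"az": 0,"hand": 8}
  ]
}}

```text
clock: 21.15
eef_pos: [445.4, 101.1, 81.8]
tcp_rot: [-3.141, -0.001, -0.344]
contact_force: [-6.0, -2.5, 21.7]
opening: 0.171
grasp_force: 112.1
```

```bash
python3 to.py 446 101 82 -0.344
```

```text
t 21.15 pos [445.4 101.1  81.8] rpy [-3.141e+00 -1.000e-03 -3.440e-01] q [ 0.22  0.31  2.11 -0.    0.72  2.13] F [-6.  -2.5 21.7] M [-0.36  1.13  0.03] open 14.6 grip 112.1
d [ 0.013 -0.002 -0.004] a [-0.001 -0.005  0.004]
```

Request:
{"op": "drive_tool", "data": {
  "plan": [
    {"x": 0,"y": 0,"z": -0.02,"ax": 0,"ay": 0,"az": 0,"hand": 8},
    {"x": 0,"y": 0,"z": -0.02,"ax": 0,"ay": 0,"az": 0,"hand": 20},
    {"x": 0,"y": 0,"z": -0.02,"ax": 0,"ay": 0,"az": 0,"hand": 34},
    {"x": 0,"y": 0,"z": -0.02,"ax": 0,"ay": 0,"az": 0,"hand": 44},
    {"x": 0,"y": 0,"z": -0.02,"ax": 0,"ay": 0,"az": 0,"hand": 44},
    {"x": 0,"y": 0,"z": -0.4,"ax": 0,"ay": 0,"az": 0,"hand": 44},
    {"x": 0,"y": 0,"z": -1.2,"ax": 0,"ay": 0,"az": 0,"hand": 44},
    {"x": 0,"y": 0,"z": -2.0,"ax": 0,"ay": 0,"az": 0,"hand": 44}
  ],
  "grip_force": 20
}}

```text
clock: 21.95
eef_pos: [444.2, 101.0, 180.9]
tcp_rot: [3.14, 0.002, -0.344]
contact_force: [0.9, 0.5, -0.4]
opening: 0.512
grasp_force: 0.0
```

Request:
{"op": "drive_tool", "data": {
  "plan": [
    {"x": 0,"y": 0,"z": -0.8,"ax": 0,"ay": 0,"az": 0,"hand": 44},
    {"x": -1,"y": -0.5,"z": -1.4,"ax": 0,"ay": 0,"az": 0,"hand": 44},
    {"x": -1,"y": -0.5,"z": -1.4,"ax": 0,"ay": 0,"az": 0,"hand": 44},
    {"x": -1,"y": -0.5,"z": -1.4,"ax": 0,"ay": 0,"az": 0,"hand": 44}
  ]
}}

```text
clock: 22.35
eef_pos: [405.9, 142.5, 251.2]
tcp_rot: [-3.14, -0.001, -0.341]
contact_force: [-0.2, -0.6, -0.1]
opening: 0.513
grasp_force: 0.0
```

```bash
python3 to.py 446 101 250 -0.344
python3 - <<'E'
from h import *
f=imaging.grab_frame("side"); g=cv2.imread("pics/g6full.png")[:,:,::-1]
m=(f.max(2)<95).astype(np.uint8); m[:,:345]=0;m[:,405:]=0;m[:205]=0;m[290:]=0
n,l,st,ce=cv2.connectedComponentsWithStats(m); i=1+st[1:,4].argmax(); print("key blob",st[i],ce[i])
for y in(222,232,242,247,252,260,270,275):
  q=np.where(l[y]==i)[0]; print(y,(q.min(),q.max()) if len(q) else None)
k=(445.4,101.1); print([proj("side",(*k,z)).round(1) for z in(118,82,32,0)])
s0=cv2.imread("pics/side0.png")[:,:,::-1].astype(int); d=np.abs(f.astype(int)-s0).max(2)
print("jar diff",d[200:245,290:322].mean(),"sauce diff",d[170:240,228:260].mean())
d=np.abs(f.astype(int)-g.astype(int)).max(2); print("tongue/roller diff",d[150:180,355:400].mean())
E
```

```text
t 22.35 pos [405.9 142.5 251.2] rpy [-3.14e+00 -1.00e-03 -3.41e-01] q [0.33 0.02 2.   0.   1.12 2.25] F [-0.2 -0.6 -0.1] M [0.02 0.02 0.01] open 43.8 grip 0.0
d [1.033 0.513 0.025] a [-0.012 -0.014  0.024]
key blob [ 354  205   37   75 1428] [373.67647059 245.81512605]
222 (np.int64(364), np.int64(377))
232 (np.int64(364), np.int64(390))
242 (np.int64(372), np.int64(389))
247 (np.int64(371), np.int64(386))
252 (np.int64(361), np.int64(383))
260 (np.int64(358), np.int64(387))
270 (np.int64(361), np.int64(386))
275 (np.int64(367), np.int64(380))
[array([376.8, 224.4]), array([375.4, 238.6]), array([373.6, 256.9]), array([372.5, 268. ])]
jar diff 10.29375 sauce diff 11.173214285714286
tongue/roller diff 58.242222222222225
```

```bash
python3 -c "
from rig import r
print(r.sign_off())"
```

```text
the job is handed in; nothing more can be done
None
```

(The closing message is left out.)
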